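Slide the food tin round the fruit and press it home in its sprung bay

TASK

Slide the short food tin along the worktop, never lifting or tipping it, round the lemon and the tomato without anything touching either, into the mouth of the wooden bay. Press it straight in against the bay's sprung pad until the pad pushes back with about 9 newtons (never more than 16), hold that push for at least half a second, then let go so that the tin stays standing in the bay, snug against the pad. Do not disturb the mug and the honey jar.

Things in the scene. Friction and masses are not known exactly. Their poses are not given: they have to be found in the camera images.
- tin: The thing to slide: a short, closed food tin standing upright, a cylinder 75 mm in diameter and 58 mm tall, about 0.25 to 0.4 kg; sliding it on the worktop takes roughly 1 to 4 N. Origin: centre of its underside, z up.
- lemon: Lemon lying on the worktop, an obstacle that is not to be touched: 83 mm long (its own x), 58 mm wide and 58 mm high; it stays fast where it lies. Origin: centre of its underside.
- tomato: Tomato on the worktop, an obstacle that is not to be touched: about 58 mm across and 62 mm high; it stays fast. Origin: centre of its underside.
- bay: Low fixed wooden bay, 36 mm high, 112 mm wide (140 over its lips), open below and above. Origin: on the worktop in mid mouth, where its two parallel cheeks begin; x points inward (the way to push the tin), z up. Cheeks 88 mm apart (y -44 to +44 mm), 130 mm long; flared lips in front reach out to x = -29 mm, about 122 mm apart at the tips. Inside is a sprung rubber-faced pad, square to x.
- pad_zone (a point): Fixed point of the bay (x = 50 mm, 18 mm up): middle of the range in which the pad's face (62 mm wide, 30 mm high) may lie. The block carrying the pad is set 15 mm to either side of this along the bay's x, unmeasured: find the pad by feel. Spring: 2 N/mm, 12 mm travel. Its force is the push on the tin less the sliding force. Let go, the tin creeps back until friction holds it.
- mug: White dotted mug, 91 mm tall, a loose bystander near the left front edge. Origin: centre of its underside.
- jar: Honey jar with a lid, 65 mm in diameter, 100 mm tall, a loose bystander at the back right. Origin: centre of its underside.

How it is judged:
On the way, in this order (a step that is already met when the one before it is completed fails the run):
1. the tin has entered the bay's mouth, between the lips (x of tin in the frame of bay above -0.035 m and y of tin in the frame of bay between -0.014 and 0.014 m).
2. the tin is pressed into the bay with 6 to 13 N for half a second (x of tin in the frame of bay above -0.003 m and contact force between tin and bay between 6 and 13 N), for 0.5 s.
At the end, for the whole second after the job is handed in: The tin stands upright and at rest between the bay's cheeks (its axis at most 3 mm in front of the mouth line and within 12 mm of the bay's centre line), let go, and still bears on the sprung pad (more than 0.2 N) (x of tin in the frame of bay between -0.003 and 0.05 m and y of tin in the frame of bay between -0.012 and 0.012 m and contact force between tin and bay above 0.2 N and angle between tin's own z axis and vertical below 0.05 rad and linear speed of tin below 0.01 m/s); the robot touches nothing.
It fails at once if something touches the lemon or the tomato (contact force between any of lemon, tomato and anything else above 0.2 N).
It fails at once if the tin presses on the bay with more than 16 N (contact force between tin and bay above 16 N).
It fails at once if the tin is lifted (height (world z) of tin above 0.01 m).
It fails at once if the tin is tipped (angle between tin's own z axis and vertical above 0.2 rad).
It fails at once if the mug or the jar is moved more than 10 mm (distance of any of mug, jar from where it was at the start of the episode above 0.01 m).
It also fails if it takes over 72 s, if anything falls off the work surface, if the arm or the gripper's body presses on something with over 40 N, if the wrist force passes 120 N, or if a joint passes its speed limit or range.

ROBOT

A 6-joint arm with a two-finger parallel gripper is mounted at the origin on a cart in front of the work surface, level with it; the furniture and walls round the work are solid. World frame = base frame: x ahead of the robot, y to its left, z up, the work surface at z = 0. Lengths are in m, angles in rad, forces in N, time in s.
With the tool pointing down it reaches from about 0.35 to 0.775 m from the base axis. Payload 7.3 kg.
Tool frame: the origin (TCP) lies at the very end of the fingers, on their centre line; the grasp point (between the pads) lies r.hold_point_z behind it (r.hold_point_z is the distance from the TCP to the grasp point, in m); z points along the fingers, y is the line along which they close (so a half turn about z gives the same grasp; the last joint's range is limited). The gripper opens to 92 mm and grips with 3 to 60 N. Pads are 19 mm wide; open, the fingers measure 130 mm over their backs; the gripper's body (75 mm by 190 mm) begins 47 mm behind the grasp point.
Start: joints at [1.182, 0.342, 1.524, -0, 1.275, -0.146], TCP at [0.126, 0.51, 0.227] pointing down, gripper open.
Joint ranges: [-2.53, 2.53], [-0.77, 2.02], [0.04, 2.7], [-1, 4.14], [0.28, 2.66], [-3.11, 3.11]. Speed limits (rad/s): [2.57, 2.57, 3.14, 3.14, 3.14, 3.14].

INTERFACE

Orientations are given as a 3x3 rotation matrix whose columns are the frame's x, y, z axes.
In Python, from rig import r gives the robot as it stands. The module is installed in compiled form; this text tells all that it offers.
- The arm moves only by the tool step_arm, never from a script. Its arguments are lists of equal length, an entry for each row: "dp": the shift along the tool's x, y, z as a fraction of full scale, a list of three; "rotation": the turn, a rotation vector about the tool's x, y, z as a fraction of full scale, a list of three; "fingers": the opening, from 0 (shut) to 1 (fully open). A call has exactly 5 rows; each row shifts and turns the commanded pose from where the row before left it, along the tool's axes as they then stand; what a row does not reach is not made up. Full scale, the value 1, is 20 mm for a shift and 0.08 rad for a turn. A row lasts 1/12 s, in which the tool goes at most 41.7 mm and 7.16 degrees, less where a joint would pass 70% of its speed; a pose out of reach is approached as far as the arm can. A call with a number of a shift or a turn outside -1 to 1 is refused whole. A call with a gripper value outside its range is refused whole. The fingers move at their own pace and stop on an object; the grip force is fixed at half the most. Time passes only in rows, so rows that do not move let the fingers close, or fill a call up. It gives the time, the measured TCP pose, the force, the opening and the grip force at its end, in the units of the state.
- r.observe(): the state, without advancing time (a new reading comes with each control period).
- r.read_camera(name): name is "scene" or "side" or "wrist"; returns (picture, depth): 400x640x3 uint8, red, green, blue; 400x640 float32, m along the optical axis (not along the pixel's ray), 0 where there is no reading.
- r.camera_info(name): a dict with "fovy" (degrees; the focal length in pixels is half the picture's height over the tangent of half this angle, whatever the lens; pixels are square), "cx", "cy" (the principal point, pixels), "position" and "orientation" of the camera in the world. Camera axes: x right, y down, z forward; pixel columns grow to the right and rows downward; lengths in m; the calibration is good to about 2 mm. The wrist camera is an equidistant fisheye: a pixel r from the principal point sees the ray r / f radians off the axis. A picture is of the moment at which its call begins: read the wrist's pose just before it. camera_info takes no time and is no camera call; for the wrist camera it gives the pose at the moment of the call.
- r.job_done(): hands the job in; it is judged then, once.
The state is a dict: "t": time; "joint_positions": joint angles; "qvel": joint speeds; "effort": joint torques, N m; "eef_pos": TCP position; "eef_rot": TCP orientation; "force": force on the tool from outside, world axes, zero at the start; "moment": the same for the moment, N m; "finger_gap": finger opening in m; "grasp_force": force on a finger pad.
Only numpy, scipy, OpenCV 4.12 (cv2) and the standard library are available. Lean on these libraries where they do the work, as an engineer would, in place of code of your own. Each camera call takes 0.05 s, during which the arm holds its last target. There are 200 camera calls.

## Working session

There is one attempt and no reset: what is moved stays moved. The work goes in short steps, Python scripts to look and compute and a tool call to move; the robot and the scene stay as the last step left them, time stands still between calls to the robot, and variables do not carry over. Pictures are saved under pics/ and viewed, at most 10 in all, crops included, and the job is handed in when it is done.

Besides the shell and the picture viewer there is one more tool, called after ">>>" as name(argument=value, ...) on one line, values as JSON. step_arm: Moves the arm, as the interface text tells. Shift numbers are shares of 20 mm and turn numbers shares of 0.08 rad, none past 1 either way. Its arguments: {"type":"object","properties":{"dp":{"type":"array","items":{"type":"array","items":{"type":"number","minimum":-1,"maximum":1}}},"rotation":{"type":"array","items":{"type":"array","items":{"type":"number","minimum":-1,"maximum":1}}},"fingers":{"type":"array","items":{"type":"number"}}},"required":["dp","rotation","fingers"]}

```bash
mkdir -p pics; python3 - <<'E'
from rig import r
import cv2,numpy as np
s=r.observe()
print({k:np.round(v,3).tolist() for k,v in s.items()}, r.hold_point_z)
for n in("scene","side"):
    p,d=r.read_camera(n); np.savez(f"pics/{n}0.npz",p=p,d=d)
    cv2.imwrite(f"pics/{n}0.png",p[:,:,::-1]); print(n,r.camera_info(n),(d==0).mean())
E
```

```text
{'t': 0.0, 'joint_positions': [1.182, 0.343, 1.525, -0.0, 1.275, -0.146], 'qvel': [0.0, 0.001, -0.001, 0.002, 0.0, 0.001], 'effort': [0.002, -43.125, -24.422, 0.072, 0.056, -0.0], 'eef_pos': [0.126, 0.509, 0.226], 'eef_rot': [[-0.971, 0.24, -0.001], [0.24, 0.971, -0.001], [0.0, -0.002, -1.0]], 'force': [-0.565, 0.38, 1.635], 'moment': [-0.075, 0.041, 0.017], 'grasp_force': 0.0, 'finger_gap': 0.092} 0.0188
scene {'fovy': 56.94678090869803, 'cx': 319.85022758082147, 'cy': 201.19437035702703, 'position': array([ 0.19250143, -0.69677514,  0.63955202]), 'orientation': array([[ 0.90672698, -0.25234222,  0.3378899 ],
       [-0.42165972, -0.55581492,  0.71643064],
       [ 0.00701855, -0.79208155, -0.61037493]])} 0.003890625
side {'fovy': 55.15297469753077, 'cx': 319.97220219536354, 'cy': 205.81123805093932, 'position': array([-0.31607807, -0.71334733,  0.61645657]), 'orientation': array([[ 0.65771984, -0.33699906,  0.6736737 ],
       [-0.75283938, -0.32406636,  0.57289952],
       [ 0.02524838, -0.88397547, -0.46685104]])} 0.00412109375
```

View pics/scene0.png

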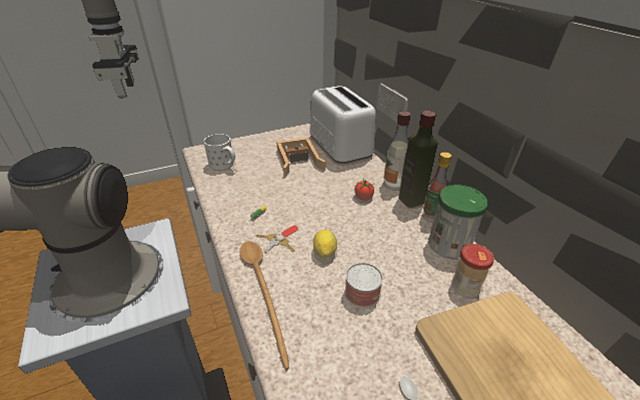

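View pics/side0.png

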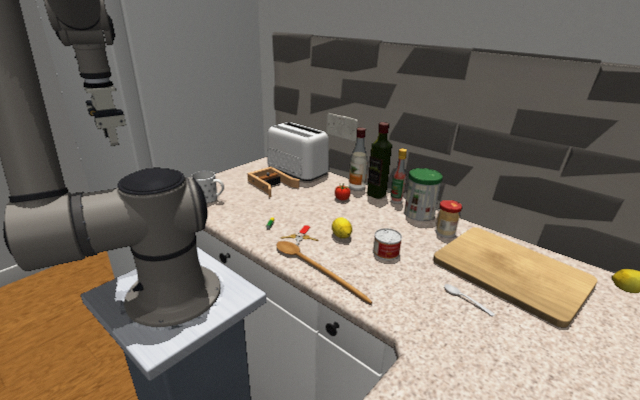

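The scene view shows the tin at about (363,283), lemon (325,243), tomato (365,190), bay (300,150) with its mouth towards the camera, mug (220,152) and jar (475,270). The side view agrees: tin (387,243), lemon (342,228), tomato (342,192), bay (273,180).

Next I'll project the depth of both views into a top-down map.

```bash
cat > h.py <<'E'
import numpy as np,cv2
from rig import r
def cloud(n,d):
    c=r.camera_info(n); f=200/np.tan(np.radians(c["fovy"]/2))
    v,u=np.mgrid[:400,:640]
    P=np.stack([(u-c["cx"])/f*d,(v-c["cy"])/f*d,d],-1)
    return P@c["orientation"].T+c["position"]
E
python3 - <<'E'
from h import *
S=1000 # 1px=1mm ; image: col = (0.35 - y)... x up
top=np.zeros((500,800,3),np.uint8)
for n in("scene","side"):
    z=np.load(f"pics/{n}0.npz"); p,d=z["p"],z["d"]; X=cloud(n,d)
    ok=(d>0)&(X[...,2]>-.02)&(X[...,2]<.15)
    flat=ok&(abs(X[...,2])<.008)&(X[...,0]>.3)&(X[...,0]<.8)
    print(n,"table z",np.median(X[...,2][flat]))
    hsv=cv2.cvtColor(p,cv2.COLOR_RGB2HSV)
    def box(name,m,):
        Q=X[m]; print(name,len(Q),np.round(np.percentile(Q,[1,50,99],axis=0),3).tolist())
    H,Sa,V=[hsv[...,i] for i in range(3)]
    w=ok&(X[...,2]>.008)&(X[...,0]>.25)&(X[...,0]<.8)
    k,lab,st,ce=cv2.connectedComponentsWithStats(w.astype(np.uint8))
    for i in range(1,k):
        if st[i,4]>60: box((n,np.round(ce[i]).tolist()),lab==i)
    ii=np.where(ok); 
    a=(800-(X[...,0]*1000)).astype(int); b=(400-X[...,1]*1000).astype(int)
    g=ok&(a>=0)&(a<500)&(b>=0)&(b<800)
    o=np.argsort(X[...,2][g]); A,B,C=a[g][o],b[g][o],p[g][o]
    for da in(0,1):
        for db in (0,1): top[np.minimum(A+da,499),np.minimum(B+db,799)]=C
cv2.imwrite("pics/top.png",top[:,:,::-1])
E
```

```text
scene table z -7.94826781320701e-05
('scene', [276.0, 116.0]) 7540 [[0.257, 0.192, 0.009], [0.619, 0.588, 0.084], [0.793, 0.597, 0.148]]
('scene', [219.0, 151.0]) 868 [[0.296, 0.302, 0.009], [0.335, 0.336, 0.063], [0.373, 0.408, 0.09]]
('scene', [297.0, 152.0]) 893 [[0.498, 0.194, 0.009], [0.579, 0.299, 0.028], [0.633, 0.371, 0.038]]
('scene', [406.0, 174.0]) 1967 [[0.751, -0.083, 0.01], [0.76, -0.045, 0.085], [0.798, 0.051, 0.149]]
('scene', [458.0, 231.0]) 5024 [[0.676, -0.385, 0.01], [0.725, -0.271, 0.097], [0.796, -0.124, 0.145]]
('scene', [364.0, 190.0]) 314 [[0.64, -0.01, 0.011], [0.66, 0.006, 0.038], [0.689, 0.038, 0.057]]
('scene', [258.0, 212.0]) 76 [[0.347, 0.051, 0.008], [0.368, 0.064, 0.013], [0.391, 0.082, 0.017]]
('scene', [324.0, 244.0]) 547 [[0.441, -0.171, 0.018], [0.463, -0.149, 0.046], [0.494, -0.113, 0.058]]
('scene', [265.0, 295.0]) 1013 [[0.283, -0.364, 0.008], [0.299, -0.193, 0.012], [0.33, -0.038, 0.016]]
('scene', [363.0, 284.0]) 1343 [[0.453, -0.316, 0.009], [0.482, -0.29, 0.054], [0.525, -0.243, 0.059]]
('scene', [504.0, 354.0]) 13356 [[0.526, -0.632, 0.014
[... 688 characters left out ...]
, [422.0, 193.0]) 1520 [[0.709, -0.283, 0.01], [0.724, -0.249, 0.095], [0.793, -0.189, 0.147]]
('side', [447.0, 217.0]) 764 [[0.673, -0.382, 0.009], [0.684, -0.359, 0.067], [0.731, -0.321, 0.102]]
('side', [341.0, 227.0]) 344 [[0.439, -0.168, 0.014], [0.452, -0.142, 0.044], [0.485, -0.104, 0.06]]
('side', [518.0, 274.0]) 7930 [[0.505, -0.736, 0.009], [0.613, -0.593, 0.022], [0.757, -0.401, 0.024]]
('side', [386.0, 242.0]) 721 [[0.451, -0.312, 0.009], [0.471, -0.284, 0.052], [0.524, -0.241, 0.06]]
('side', [317.0, 266.0]) 621 [[0.28, -0.362, 0.008], [0.297, -0.172, 0.012], [0.33, -0.034, 0.017]]
('side', [627.0, 280.0]) 563 [[0.733, -0.828, 0.01], [0.743, -0.801, 0.04], [0.773, -0.772, 0.06]]
```

View pics/top.png

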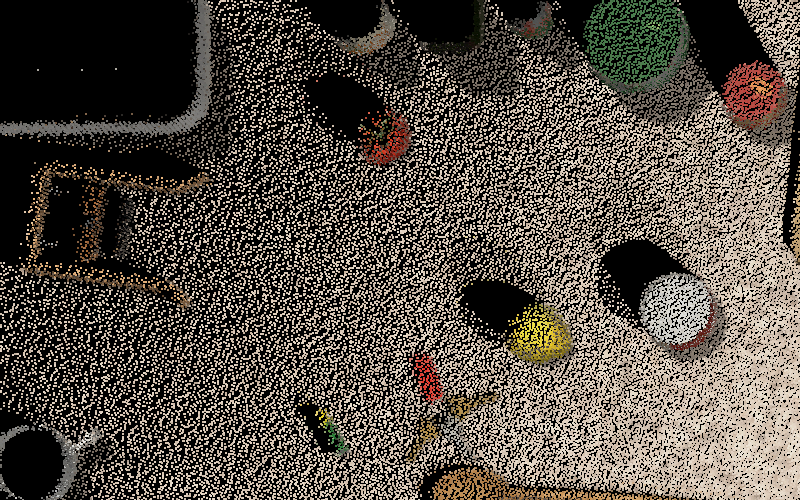

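The top-down map (1 mm per pixel, col = 400−1000y, row = 800−1000x) shows the tin near (677,311), lemon (540,335), tomato (386,137), and bay mouth near (168,238), opening to the right and tilted about 0.14 rad. Now I'll refine the tin and bay.

```bash
python3 - <<'E'
from h import *
A=[]
for n in("scene","side"):
    z=np.load(f"pics/{n}0.npz"); p,d=z["p"],z["d"]; X=cloud(n,d)
    x,y,zz=X[...,0],X[...,1],X[...,2]
    m=(d>0)&(abs(x-.49)<.06)&(abs(y+.28)<.06)&(zz>.053)&(zz<.066)
    c,rad=cv2.minEnclosingCircle((X[m][:,:2]*1000).astype(np.float32)); print(n,"tin",np.round(c),rad,np.median(zz[m]))
    m=(d>0)&(x>.62)&(x<.70)&(abs(y-.01)<.045)&(zz>.012); c,rad=cv2.minEnclosingCircle((X[m][:,:2]*1000).astype(np.float32)); print("tomato",np.round(c),rad)
    hsv=cv2.cvtColor(p,cv2.COLOR_RGB2HSV)
    wood=(d>0)&(zz>.031)&(zz<.042)&(x>.48)&(x<.645)&(y>.18)&(y<.39)
    Q=X[wood]*1000
    for nm,s in(("far",(Q[:,0]>595)&(Q[:,1]>235)&(Q[:,1]<345)),("near",(Q[:,0]<560)&(Q[:,1]>240)&(Q[:,1]<360))):
        vx,vy,px,py=cv2.fitLine(Q[s][:,:2].astype(np.float32),cv2.DIST_HUBER,0,.01,.01).ravel()
        print(nm,s.sum(),"angle",np.arctan2(vx*np.sign(vy),abs(vy)),"x at y=232",px+vx/vy*(232-py), "yrange",Q[s][:,1].min(),Q[s][:,1].max())
    A.append(Q)
Q=np.vstack(A); img=np.zeros((500,640,3),np.uint8)
# crop 3x: y .39..0.18 , x .66...0.49
for n in("scene","side"):
    z=np.load(f"pics/{n}0.npz"); p,d=z["p"],z["d"]; X=cloud(n,d)*1000
    m=(d>0)&(X[...,2]<45)&(X[...,2]>-5); 
    for P,c in zip(X[m],p[m]):
        a=int((660-P[0])*3); b=int((390-P[1])*3)
        if 0<=a<497 and 0<=b<637: img[a:a+4,b:b+4]=c if P[2]<29 else (255,int(max(0,(P[2]-29)*15)),0)
cv2.imwrite("pics/bay.png",img[:,:,::-1])
E
```

```text
scene tin [ 490. -279.] 38.91365432739258 0.055233563323697776
tomato [666.  17.] 27.998821258544922
far 79 angle 0.15084298 x at y=232 614.0038 yrange 236.12128974803116 344.08347818299035
near 92 angle 0.16284665 x at y=232 515.7158 yrange 242.7170101638302 359.03691550316887
side tin [ 489. -275.] 38.740028381347656 0.05624251545870995
tomato [662.  23.] 29.378807067871094
far 73 angle 0.14252086 x at y=232 610.6973 yrange 238.14513196280362 343.328911867735
near 91 angle 0.17018826 x at y=232 510.65524 yrange 240.2798920033774 359.6269414143047
```

View pics/bay.png

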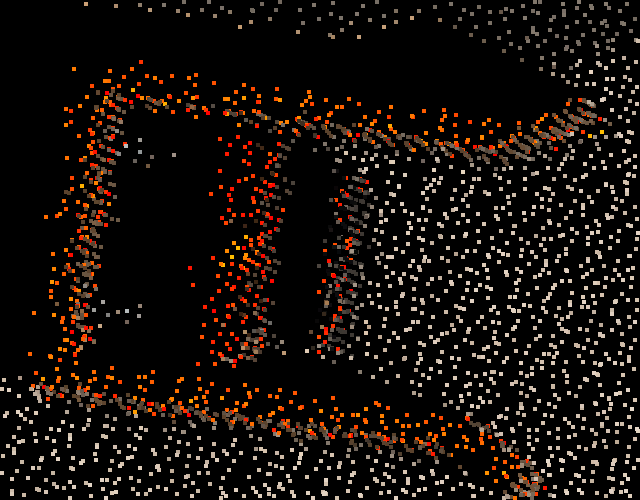

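The bay crop shows the cheeks tilted about 0.156 rad, the mouth centre near (0.564, 0.230), and the pad's front face at crop px ~(350,265), roughly 44 mm inside. I'll move over the middle of the scene at height and look with the wrist camera.

>>> step_arm(dp=[[0, 0, 0], [-1, -0.4, 0], [-1, -0.4, 0], [-1, -0.4, 0], [-1, -0.4, 0]], rotation=[[0, 0, -1], [0, 0, -0.075], [0, 0, 0], [0, 0, 0], [0, 0, 0]], fingers=[1, 1, 1, 1, 1])

```text
t: 0.52
eef_pos: [0.2006, 0.4647, 0.2263]
eef_rot: [[-0.988, 0.156, -0.0], [0.156, 0.988, -0.001], [0.0, -0.001, -1.0]]
force: [0.3, 0.1, -0.1]
finger_gap: 0.0916
grasp_force: 0.0
```

>>> step_arm(dp=[[-1, -0.4, 0], [-1, -0.4, 0], [-1, -0.4, 0], [-1, -0.4, 0], [-1, -0.4, 0]], rotation=[[0, 0, 0], [0, 0, 0], [0, 0, 0], [0, 0, 0], [0, 0, 0]], fingers=[1, 1, 1, 1, 1])

```text
t: 0.93
eef_pos: [0.2933, 0.4095, 0.2264]
eef_rot: [[-0.988, 0.156, -0.001], [0.156, 0.988, -0.0], [0.0, -0.001, -1.0]]
force: [0.5, 0.0, 0.3]
finger_gap: 0.0917
grasp_force: 0.0
```

>>> step_arm(dp=[[-1, -0.4, 0], [-1, -0.4, 0], [-1, -0.4, 0], [-1, -0.4, 0], [-1, -0.4, 0]], rotation=[[0, 0, 0], [0, 0, 0], [0, 0, 0], [0, 0, 0], [0, 0, 0]], fingers=[1, 1, 1, 1, 1])

```text
t: 1.35
eef_pos: [0.3859, 0.3544, 0.2264]
eef_rot: [[-0.988, 0.156, -0.001], [0.156, 0.988, -0.0], [0.001, -0.001, -1.0]]
force: [-0.1, 0.4, 0.1]
finger_gap: 0.0921
grasp_force: 0.0
```

>>> step_arm(dp=[[-0.6, -1, 0], [-0.6, -1, 0], [-0.6, -1, 0], [-0.6, -1, 0], [-0.6, -1, 0]], rotation=[[0, 0, 0], [0, 0, 0], [0, 0, 0], [0, 0, 0], [0, 0, 0]], fingers=[1, 1, 1, 1, 1])

```text
t: 1.77
eef_pos: [0.4289, 0.2459, 0.2264]
eef_rot: [[-0.988, 0.156, -0.001], [0.156, 0.988, -0.0], [0.001, -0.0, -1.0]]
force: [0.5, -0.1, -0.7]
finger_gap: 0.0919
grasp_force: 0.0
```

>>> step_arm(dp=[[-0.6, -1, 0], [-0.6, -1, 0], [-0.6, -1, 0], [-0.6, -1, 0], [-0.6, -1, 0]], rotation=[[0, 0, 0], [0, 0, 0], [0, 0, 0], [0, 0, 0], [0, 0, 0]], fingers=[1, 1, 1, 1, 1])

```text
t: 2.18
eef_pos: [0.4726, 0.1377, 0.2264]
eef_rot: [[-0.988, 0.156, -0.001], [0.156, 0.988, -0.0], [0.001, -0.0, -1.0]]
force: [1.0, 0.0, -0.3]
finger_gap: 0.0918
grasp_force: 0.0
```

>>> step_arm(dp=[[-0.6, -1, 0], [-0.6, -1, 0], [-0.6, -1, 0], [-0.6, -1, 0], [0, 0, 0]], rotation=[[0, 0, 0], [0, 0, 0], [0, 0, 0], [0, 0, 0], [0, 0, 0]], fingers=[1, 1, 1, 1, 1])

```text
t: 2.6
eef_pos: [0.5086, 0.0491, 0.2262]
eef_rot: [[-0.987, 0.159, 0.0], [0.159, 0.987, -0.001], [-0.0, -0.001, -1.0]]
force: [0.3, -0.7, 0.0]
finger_gap: 0.0917
grasp_force: 0.0
```

```bash
cat >> h.py <<'E'
def topmap(tag,z,x1,y1,W,H,s):
    "wrist view warped onto plane z; col=(y1-y)/s,row=(x1-x)/s"
    c=r.camera_info("wrist"); p,d=r.read_camera("wrist"); np.savez(f"pics/{tag}.npz",p=p,d=d,**c)
    f=200/np.tan(np.radians(c["fovy"]/2))
    a,b=np.mgrid[:H,:W]
    P=np.stack([x1-a*s,y1-b*s,np.full(a.shape,z)],-1)
    q=(P-c["position"])@c["orientation"]
    n=np.hypot(q[...,0],q[...,1]); th=np.arctan2(n,q[...,2])
    u=c["cx"]+f*th*q[...,0]/n; v=c["cy"]+f*th*q[...,1]/n
    m=cv2.remap(p,u.astype(np.float32),v.astype(np.float32),cv2.INTER_LINEAR)
    cv2.imwrite(f"pics/{tag}.png",m[:,:,::-1]); print(np.round(c["position"],3),np.round(c["orientation"],2).tolist())
E
python3 -c "
from h import *
topmap('w1',.036,.76,.40,800,480,.001)"
```

```text
[0.428 0.062 0.384] [[0.16, 0.94, 0.3], [0.99, -0.15, -0.05], [-0.0, 0.3, -0.95]]
```

View pics/w1.png

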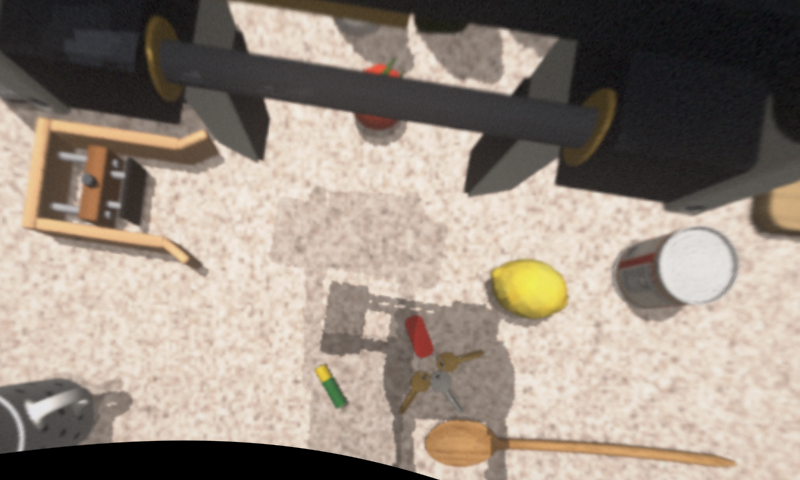

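The wrist map (z = 36 mm plane, 1 mm per pixel, x = 0.76−row) shows the lemon at cols 490–567, rows 260–319, centred near (0.471, −0.129). It also shows the bay mouth near (173,191), the pad's top edge near col 124, and the tomato near (378,97), partly hidden by the fingers. I'll cross-check the tin and bay numerically in this view.

```bash
python3 - <<'E'
import numpy as np,cv2
z=np.load("pics/w1.npz");p=z["p"];f=200/np.tan(np.radians(z["fovy"]/2));R,C=z["orientation"],z["position"]
def ray(u,v,h):
    u=np.asarray(u,float);v=np.asarray(v,float)
    a=u-z["cx"];b=v-z["cy"];rr=np.hypot(a,b);th=rr/f
    q=np.stack([np.sin(th)*a/rr,np.sin(th)*b/rr,np.cos(th)],-1)@R.T
    return C+q*((h-C[2])/q[...,2])[...,None]
d=z["d"]
hsv=cv2.cvtColor(p,cv2.COLOR_RGB2HSV);v,u=np.mgrid[:400,:640]
def reg(h,x0,x1,y0,y1):
    P=ray(u+1e-6,v+1e-6,h); return P,(P[...,0]>x0)&(P[...,0]<x1)&(P[...,1]>y0)&(P[...,1]<y1)
# bay wood
P,g=reg(.036,.5,.65,.19,.39)
w=g&(hsv[...,0]>8)&(hsv[...,0]<22)&(hsv[...,1]>100)&(hsv[...,2]>150)
Q=P[w][:,:2]*1000
for nm,s in(("far",(Q[:,0]>595)&(Q[:,1]>235)&(Q[:,1]<345)),("near",(Q[:,0]<560)&(Q[:,1]>245)&(Q[:,1]<360))):
    vx,vy,px,py=cv2.fitLine(Q[s][:,:2].astype(np.float32),cv2.DIST_HUBER,0,.01,.01).ravel()
    print(nm,s.sum(),np.arctan2(vx*np.sign(vy),abs(vy)),px+vx/vy*(232-py),Q[s][:,1].min())
P,g=reg(.029,.42,.53,-.2,-.05); m=g&(hsv[...,0]>20)&(hsv[...,0]<35)&(hsv[...,1]>120)&(hsv[...,2]>90)
Q=(P[m][:,:2]*1000).astype(np.float32);print("lemon",cv2.minAreaRect(Q),Q.min(0),Q.max(0))
P,g=reg(.058,.40,.56,-.36,-.2); m=g&(hsv[...,1]<35)&(hsv[...,2]>165)
k,l,st,ce=cv2.connectedComponentsWithStats(m.astype(np.uint8)); i=1+st[1:,4].argmax()
Q=(P[l==i][:,:2]*1000).astype(np.float32);print("tin",cv2.minEnclosingCircle(Q),Q.min(0),Q.max(0))
E
```

```text
far 435 0.09316226 617.5232 235.0470030005233
near 389 0.31181678 509.4905 245.62092726177022
lemon ((472.0704040527344, -133.13870239257812), (59.680419921875, 73.66334533691406), 5.44314432144165) [ 442.6021  -171.05734] [501.7265  -94.73496]
tin ((463.63238525390625, -276.4216613769531), 95.81600952148438) [ 400.02222 -359.94214] [ 550.9532  -200.03755]
```

```bash
python3 - <<'E'
import numpy as np,cv2
z=np.load("pics/w1.npz");p=z["p"];f=200/np.tan(np.radians(z["fovy"]/2))
a,b=np.mgrid[:560,:760]; s=.0003
P=np.stack([.655-a*s,.39-b*s,np.full(a.shape,.036)],-1)
q=(P-z["position"])@z["orientation"]; n=np.hypot(q[...,0],q[...,1]); th=np.arctan2(n,q[...,2])
m=cv2.remap(p,(z["cx"]+f*th*q[...,0]/n).astype(np.float32),(z["cy"]+f*th*q[...,1]/n).astype(np.float32),cv2.INTER_LINEAR)
# proposed model: mouth (.566,.231), yaw .156
def L(x,y,c=np.cos(.156),k=np.sin(.156)):
    X=.566+c*0+k*x-c*y; Y=.231+c*x+k*y   # bay x=(k,c), bay y=(-c,k)
    return (int((.39-Y)/s),int((.655-X)/s))
for y in(-.056,-.044,0,.044,.056): cv2.line(m,L(0,y),L(.13,y),(0,0,255),1)
cv2.line(m,L(0,-.056),L(0,.056),(0,0,255),1)
cv2.imwrite("pics/bay2.png",m[:,:,::-1])
E
```

```text
(no output)
```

View pics/bay2.png

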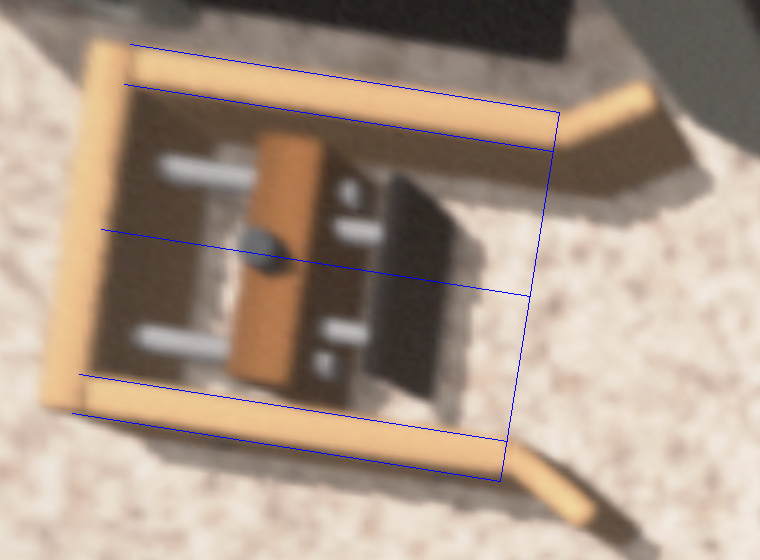

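The overlay fits well: mouth ≈ (0.566, 0.231), yaw 0.156. The pad's top edge at about px (385,275) puts its face about 44 mm in, so contact should come with the tin's axis about 6 mm inside the mouth. Now I'll go over the tin, with the fingers fore and aft along the bay axis.

>>> step_arm(dp=[[-0.1, -0.95, 0], [-0.1, -0.95, 0], [-0.1, -0.95, 0], [-0.1, -0.95, 0], [-0.1, -0.95, 0]], rotation=[[0, 0, 0], [0, 0, 0], [0, 0, 0], [0, 0, 0], [0, 0, 0]], fingers=[1, 1, 1, 1, 1])

```text
t: 3.07
eef_pos: [0.502, -0.0427, 0.2265]
eef_rot: [[-0.988, 0.155, -0.001], [0.155, 0.988, 0.001], [0.001, 0.001, -1.0]]
force: [1.0, 0.3, -0.8]
finger_gap: 0.0921
grasp_force: 0.0
```

>>> step_arm(dp=[[-0.1, -0.95, 0], [-0.1, -0.95, 0], [-0.1, -0.95, 0], [-0.1, -0.95, 0], [-0.1, -0.95, 0]], rotation=[[0, 0, 0], [0, 0, 0], [0, 0, 0], [0, 0, 0], [0, 0, 0]], fingers=[1, 1, 1, 1, 1])

```text
t: 3.48
eef_pos: [0.4972, -0.1382, 0.2265]
eef_rot: [[-0.988, 0.155, -0.0], [0.155, 0.988, 0.001], [0.001, 0.001, -1.0]]
force: [0.4, 0.1, 0.1]
finger_gap: 0.092
grasp_force: 0.0
```

>>> step_arm(dp=[[-0.1, -0.95, 0], [-0.1, -0.95, 0], [-0.1, -0.95, 0], [-0.1, -0.95, 0], [-0.1, -0.95, 0]], rotation=[[0, 0, 0], [0, 0, 0], [0, 0, 0], [0, 0, 0], [0, 0, 0]], fingers=[1, 1, 1, 1, 1])

```text
t: 3.9
eef_pos: [0.4925, -0.2335, 0.2265]
eef_rot: [[-0.988, 0.155, -0.0], [0.155, 0.988, 0.001], [0.001, 0.001, -1.0]]
force: [-0.6, 0.0, -0.2]
finger_gap: 0.0918
grasp_force: 0.0
```

>>> step_arm(dp=[[-0.1, -0.95, 0], [-0.1, -0.95, 0], [0, 0, 1], [0, 0, 1], [0, 0, 1]], rotation=[[0, 0, 0], [0, 0, 0], [0, 0, 0], [0, 0, 0], [0, 0, 0]], fingers=[1, 1, 1, 1, 1])

```text
t: 4.32
eef_pos: [0.4907, -0.2712, 0.1659]
eef_rot: [[-0.988, 0.156, 0.0], [0.156, 0.988, 0.0], [-0.0, 0.001, -1.0]]
force: [-0.2, -1.0, 0.1]
finger_gap: 0.0917
grasp_force: 0.0
```

>>> step_arm(dp=[[0, 0, 1], [0, 0, 1], [0, 0, 1], [0, 0, 0], [0, 0, 0]], rotation=[[0, 0, 0], [0, 0, 0], [0, 0, 0], [0, 0, 0], [0, 0, 0]], fingers=[1, 1, 1, 1, 1])

```text
t: 4.73
eef_pos: [0.4903, -0.2708, 0.106]
eef_rot: [[-0.988, 0.155, -0.002], [0.155, 0.988, 0.002], [0.002, 0.002, -1.0]]
force: [-0.7, -0.0, -0.3]
finger_gap: 0.0914
grasp_force: 0.0
```

```bash
python3 - <<'E'
from h import *
p,d=r.read_camera("side");X=cloud("side",d);s=r.observe();print(s["eef_pos"],s["t"],np.round(s["joint_positions"],2))
cv2.imwrite("pics/s1.png",cv2.resize(p[190:290,320:470],None,fx=4,fy=4)[:,:,::-1])
E
```

```text
[ 0.4909739  -0.27147134  0.10722867] 4.7833 [-0.64  0.53  1.59  0.    1.03 -2.06]
```

View pics/s1.png

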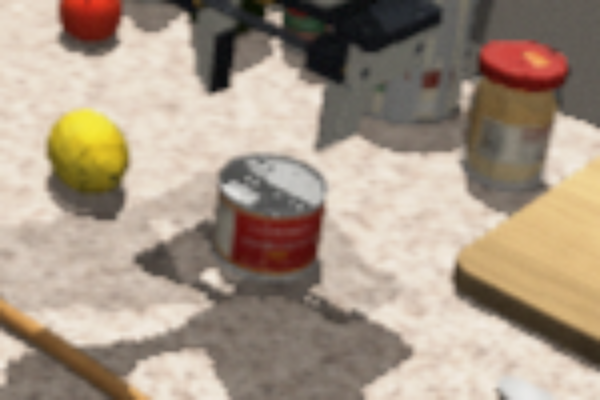

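In the crop the open fingers, tips at about px (215,88) and (325,147), straddle the tin's top at (270,185), seen from above. I'll shift 5 mm back, descend and close.

>>> step_arm(dp=[[0, -0.25, 0], [0, 0, 0.8], [0, 0, 0.8], [0, 0, 0.8], [0, 0, 0.5]], rotation=[[0, 0, 0], [0, 0, 0], [0, 0, 0], [0, 0, 0], [0, 0, 0]], fingers=[1, 1, 1, 1, 1])

```text
t: 5.2
eef_pos: [0.49, -0.2773, 0.0487]
eef_rot: [[-0.988, 0.156, 0.001], [0.156, 0.988, -0.001], [-0.001, -0.0, -1.0]]
force: [-0.9, 0.8, -0.6]
finger_gap: 0.0917
grasp_force: 0.0
```

>>> step_arm(dp=[[0, 0, 0.4], [0, 0, 0], [0, 0, 0], [0, 0, 0], [0, 0, 0]], rotation=[[0, 0, 0], [0, 0, 0], [0, 0, 0], [0, 0, 0], [0, 0, 0]], fingers=[1, 1, 0.9, 0.85, 0.8])

```text
t: 5.62
eef_pos: [0.4903, -0.2773, 0.0416]
eef_rot: [[-0.988, 0.156, 0.001], [0.156, 0.988, -0.001], [-0.002, -0.001, -1.0]]
force: [0.7, -0.5, 0.1]
finger_gap: 0.0769
grasp_force: 0.0
```

>>> step_arm(dp=[[0, 0, 0], [0, 0, 0], [0, 0, 0], [0, 0, 0], [0, 0, 0]], rotation=[[0, 0, 0], [0, 0, 0], [0, 0, 0], [0, 0, 0], [0, 0, 0]], fingers=[0.75, 0.7, 0.7, 0.7, 0.7])

```text
t: 6.03
eef_pos: [0.4903, -0.2773, 0.0416]
eef_rot: [[-0.988, 0.156, 0.001], [0.156, 0.988, -0.001], [-0.002, -0.001, -1.0]]
force: [-0.6, -0.4, 5.7]
finger_gap: 0.0747
grasp_force: 30.0
```

Gripped (30 N, gap 74.7 mm). Next I slide it, first up and past the lemon.

>>> step_arm(dp=[[-0.1, 0.2, 0], [-0.3, 0.57, 0], [-0.3, 0.57, 0], [-0.3, 0.57, 0], [-0.3, 0.57, 0]], rotation=[[0, 0, 0], [0, 0, 0], [0, 0, 0], [0, 0, 0], [0, 0, 0]], fingers=[0.7, 0.7, 0.7, 0.7, 0.7])

```text
t: 6.45
eef_pos: [0.5235, -0.2331, 0.0416]
eef_rot: [[-0.988, 0.156, 0.001], [0.156, 0.988, -0.002], [-0.001, -0.002, -1.0]]
force: [-3.9, -4.9, 6.4]
finger_gap: 0.0747
grasp_force: 30.0
```

>>> step_arm(dp=[[-0.3, 0.57, 0], [-0.3, 0.57, 0], [-0.3, 0.57, 0], [-0.3, 0.57, 0], [-0.3, 0.57, 0]], rotation=[[0, 0, 0], [0, 0, 0], [0, 0, 0], [0, 0, 0], [0, 0, 0]], fingers=[0.7, 0.7, 0.7, 0.7, 0.7])

```text
t: 6.87
eef_pos: [0.562, -0.1813, 0.0416]
eef_rot: [[-0.988, 0.156, 0.0], [0.156, 0.988, -0.002], [-0.001, -0.002, -1.0]]
force: [-4.2, -5.4, 5.9]
finger_gap: 0.0746
grasp_force: 30.0
```

>>> step_arm(dp=[[0, 0.6, -0.01], [0.08, 0.66, 0], [0.08, 0.66, 0], [0.08, 0.66, 0], [0.08, 0.66, 0]], rotation=[[0, 0, 0], [0, 0, 0], [0, 0, 0], [0, 0, 0], [0, 0, 0]], fingers=[0.7, 0.7, 0.7, 0.7, 0.7])

```text
t: 7.28
eef_pos: [0.566, -0.1153, 0.0416]
eef_rot: [[-0.988, 0.156, 0.002], [0.156, 0.988, -0.002], [-0.002, -0.001, -1.0]]
force: [-0.5, -5.1, 4.8]
finger_gap: 0.0747
grasp_force: 30.0
```

>>> step_arm(dp=[[0.08, 0.66, 0], [0.08, 0.66, 0], [0.08, 0.66, 0], [0.08, 0.66, 0], [0.08, 0.66, 0]], rotation=[[0, 0, 0], [0, 0, 0], [0, 0, 0], [0, 0, 0], [0, 0, 0]], fingers=[0.7, 0.7, 0.7, 0.7, 0.7])

```text
t: 7.7
eef_pos: [0.5682, -0.0488, 0.0416]
eef_rot: [[-0.988, 0.156, 0.002], [0.156, 0.988, -0.001], [-0.002, -0.001, -1.0]]
force: [-0.4, -5.3, 6.1]
finger_gap: 0.0747
grasp_force: 30.0
```

>>> step_arm(dp=[[0.08, 0.66, 0], [0.08, 0.66, 0], [0.08, 0.66, 0], [0.08, 0.66, 0], [0.08, 0.66, 0]], rotation=[[0, 0, 0], [0, 0, 0], [0, 0, 0], [0, 0, 0], [0, 0, 0]], fingers=[0.7, 0.7, 0.7, 0.7, 0.7])

```text
t: 8.12
eef_pos: [0.5705, 0.0176, 0.0416]
eef_rot: [[-0.988, 0.156, 0.001], [0.156, 0.988, -0.001], [-0.001, -0.001, -1.0]]
force: [-0.0, -5.3, 5.3]
finger_gap: 0.0747
grasp_force: 30.0
```

>>> step_arm(dp=[[0.19, 0.64, 0], [0.19, 0.64, 0], [0.19, 0.64, 0], [0.19, 0.64, 0], [0.19, 0.64, 0]], rotation=[[0, 0, 0], [0, 0, 0], [0, 0, 0], [0, 0, 0], [0, 0, 0]], fingers=[0.7, 0.7, 0.7, 0.7, 0.7])

```text
t: 8.53
eef_pos: [0.5618, 0.0838, 0.0416]
eef_rot: [[-0.988, 0.156, 0.002], [0.156, 0.988, -0.001], [-0.002, -0.001, -1.0]]
force: [1.1, -5.9, 4.9]
finger_gap: 0.0745
grasp_force: 30.0
```

>>> step_arm(dp=[[0.19, 0.64, 0], [0.19, 0.64, 0], [0.19, 0.64, 0], [0.19, 0.64, 0], [0.19, 0.5, 0]], rotation=[[0, 0, 0], [0, 0, 0], [0, 0, 0], [0, 0, 0], [0, 0, 0]], fingers=[0.7, 0.7, 0.7, 0.7, 0.7])

```text
t: 8.95
eef_pos: [0.5525, 0.1476, 0.0416]
eef_rot: [[-0.988, 0.156, 0.001], [0.156, 0.988, -0.001], [-0.002, -0.001, -1.0]]
force: [1.5, -5.2, 6.2]
finger_gap: 0.0745
grasp_force: 30.0
```

```bash
python3 - <<'E'
from h import *
p,d=r.read_camera("scene");s=r.observe();print(s["eef_pos"],s["force"],s["t"])
# where TCP offset from bay axis
m=np.array([.565,.231]);e=s["eef_pos"][:2]-m;k,c=np.sin(.156),np.cos(.156);print("bay x,y",e@[k,c],e@[-c,k])
cv2.imwrite("pics/s2.png",cv2.resize(p[110:230,240:400],None,fx=5,fy=5)[:,:,::-1])
E
```

```text
[0.55203112 0.14929333 0.0416259 ] [1.48588636 1.47583538 6.63773311] 9.0
bay x,y -0.08272942773825781 0.00011679036008347573
```

View pics/s2.png

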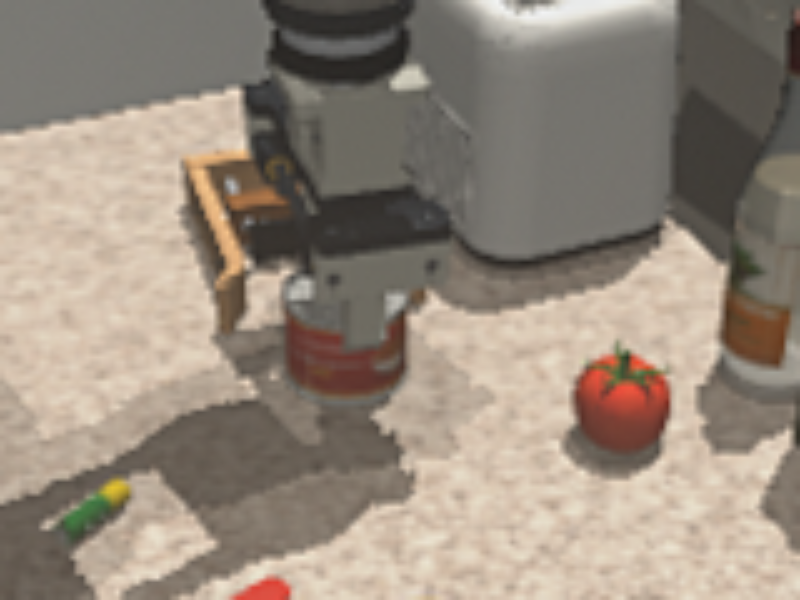

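The picture shows the tin held upright at (345,340) in front of the bay mouth, well clear of the tomato at (622,400). Before going in I'll check how high the small knob on the pad block stands, since the front finger passes over it.

```bash
python3 - <<'E'
from h import *
k,c=np.sin(.156),np.cos(.156)
for n in("scene","side"):
    z=np.load(f"pics/{n}0.npz"); X=cloud(n,z["d"])
    e=X[...,:2]-[.565,.231]; bx=e@[k,c]; by=e@[-c,k]
    for lo in range(35,115,8):
        m=(z["d"]>0)&(bx*1000>lo)&(bx*1000<lo+8)&(abs(by)<.03)&(X[...,2]>.02)
        if m.sum(): print(n,lo,m.sum(),np.round(np.sort(X[m][:,2]*1000)[-6:]),np.round(by[m][np.argsort(X[m][:,2])[-4:]]*1000))
E
```

```text
scene 35 34 [30. 31. 31. 31. 32. 33.] [ 21. -22.  28. -12.]
scene 43 38 [32. 33. 33. 33. 34. 34.] [ 20. -29. -26.  -2.]
scene 59 5 [21. 22. 22. 22. 28.] [-24. -21.  30.  16.]
scene 67 65 [33. 33. 34. 36. 39. 40.] [22.  0.  0. -3.]
scene 75 28 [34. 34. 35. 38. 39. 40.] [ 3.  3. -2. -4.]
scene 83 11 [31. 31. 31. 32. 32. 38.] [-12.  18.  15.   1.]
scene 99 1 [22.] [-28.]
scene 107 2 [21. 22.] [27. 26.]
side 35 2 [21. 28.] [ -5. -24.]
side 43 44 [34. 34. 34. 34. 34. 35.] [22. 25. -6. -8.]
side 51 7 [24. 27. 33. 33. 34. 34.] [  6.  10. -21.  -4.]
side 67 25 [33. 33. 34. 34. 34. 37.] [  3. -22.  -5.   5.]
side 75 30 [35. 35. 39. 40. 41. 42.] [ 2.  6. -0.  3.]
side 83 12 [34. 34. 34. 34. 37. 42.] [10. 25.  6.  6.]
side 91 3 [30. 32. 33.] [  9.  14. -17.]
```

The knob's top is at 40–42 mm, at bay x ≈ 72–84 mm. The finger stays in front of it if I open only slightly and then rise. Now I slide into the mouth, then continue slowly.

>>> step_arm(dp=[[0, 0.3, 0], [0, 0.6, 0], [0, 0.6, 0], [0, 0.6, 0], [0, 0.5, 0]], rotation=[[0, 0, 0], [0, 0, 0], [0, 0, 0], [0, 0, 0], [0, 0, 0]], fingers=[0.7, 0.7, 0.7, 0.7, 0.7])

```text
t: 9.42
eef_pos: [0.5601, 0.1983, 0.0416]
eef_rot: [[-0.988, 0.156, -0.0], [0.156, 0.988, -0.001], [-0.0, -0.001, -1.0]]
force: [-1.1, -7.3, 8.4]
finger_gap: 0.0746
grasp_force: 30.0
```

>>> step_arm(dp=[[0, 0.2, 0], [0, 0.2, 0], [0, 0.2, 0], [0, 0.1, 0], [0, 0.1, 0]], rotation=[[0, 0, 0], [0, 0, 0], [0, 0, 0], [0, 0, 0], [0, 0, 0]], fingers=[0.7, 0.7, 0.7, 0.7, 0.7])

```text
t: 9.83
eef_pos: [0.5624, 0.2135, 0.0416]
eef_rot: [[-0.988, 0.156, -0.0], [0.156, 0.988, -0.002], [0.0, -0.002, -1.0]]
force: [-1.1, -7.4, 9.0]
finger_gap: 0.0744
grasp_force: 30.0
```

>>> step_arm(dp=[[0, 0.05, -0.01], [0, 0.05, -0.01], [0, 0.05, 0], [0, 0.05, 0], [0, 0.05, 0]], rotation=[[0, 0, 0], [0, 0, 0], [0, 0, 0], [0, 0, 0], [0, 0, 0]], fingers=[0.7, 0.7, 0.7, 0.7, 0.7])

```text
t: 10.25
eef_pos: [0.563, 0.2186, 0.0416]
eef_rot: [[-0.988, 0.156, -0.001], [0.156, 0.988, -0.001], [0.001, -0.001, -1.0]]
force: [-1.1, -6.3, 6.2]
finger_gap: 0.0747
grasp_force: 30.0
```

>>> step_arm(dp=[[0, 0.05, 0], [0, 0.05, 0], [0, 0.05, 0], [0, 0.05, 0], [0, 0.05, 0]], rotation=[[0, 0, 0], [0, 0, 0], [0, 0, 0], [0, 0, 0], [0, 0, 0]], fingers=[0.7, 0.7, 0.7, 0.7, 0.7])

```text
t: 10.67
eef_pos: [0.5638, 0.2235, 0.0416]
eef_rot: [[-0.988, 0.156, -0.001], [0.156, 0.988, -0.001], [0.001, -0.002, -1.0]]
force: [-0.7, -5.3, 4.6]
finger_gap: 0.0745
grasp_force: 30.0
```

>>> step_arm(dp=[[0, 0.05, -0.01], [0, 0.05, 0], [0, 0.05, 0], [0, 0.05, 0], [0, 0.05, 0]], rotation=[[0, 0, 0], [0, 0, 0], [0, 0, 0], [0, 0, 0], [0, 0, 0]], fingers=[0.7, 0.7, 0.7, 0.7, 0.7])

```text
t: 11.08
eef_pos: [0.5647, 0.2287, 0.0416]
eef_rot: [[-0.988, 0.156, -0.001], [0.156, 0.988, -0.001], [0.001, -0.001, -1.0]]
force: [-1.1, -5.0, 5.7]
finger_gap: 0.0748
grasp_force: 30.0
```

>>> step_arm(dp=[[0, 0.05, 0], [0, 0.05, 0], [0, 0.05, 0], [0, 0.05, 0], [0, 0.05, 0]], rotation=[[0, 0, 0], [0, 0, 0], [0, 0, 0], [0, 0, 0], [0, 0, 0]], fingers=[0.7, 0.7, 0.7, 0.7, 0.7])

```text
t: 11.5
eef_pos: [0.5655, 0.2337, 0.0416]
eef_rot: [[-0.988, 0.156, -0.001], [0.156, 0.988, -0.001], [0.001, -0.001, -1.0]]
force: [-0.8, -5.1, 4.0]
finger_gap: 0.0748
grasp_force: 30.0
```

Drag is a steady ~5.1 N, with no contact yet at bay x ≈ +3 mm. From here I use finer steps.

>>> step_arm(dp=[[0, 0.04, 0], [0, 0.04, 0], [0, 0.04, 0], [0, 0.03, 0], [0, 0, 0]], rotation=[[0, 0, 0], [0, 0, 0], [0, 0, 0], [0, 0, 0], [0, 0, 0]], fingers=[0.7, 0.7, 0.7, 0.7, 0.7])

```text
t: 11.92
eef_pos: [0.566, 0.2367, 0.0416]
eef_rot: [[-0.988, 0.156, -0.001], [0.156, 0.988, -0.001], [0.001, -0.001, -1.0]]
force: [-0.4, -5.4, 4.7]
finger_gap: 0.0751
grasp_force: 30.0
```

>>> step_arm(dp=[[0, 0.03, 0], [0, 0.03, 0], [0, 0.03, 0], [0, 0.03, 0], [0, 0, 0]], rotation=[[0, 0, 0], [0, 0, 0], [0, 0, 0], [0, 0, 0], [0, 0, 0]], fingers=[0.7, 0.7, 0.7, 0.7, 0.7])

```text
t: 12.33
eef_pos: [0.5663, 0.2386, 0.0416]
eef_rot: [[-0.988, 0.156, -0.001], [0.156, 0.988, -0.002], [0.001, -0.002, -1.0]]
force: [-1.4, -7.3, 6.1]
finger_gap: 0.0748
grasp_force: 30.0
```

>>> step_arm(dp=[[0, 0.03, 0], [0, 0.03, 0], [0, 0, 0], [0, 0, 0], [0, 0, 0]], rotation=[[0, 0, 0], [0, 0, 0], [0, 0, 0], [0, 0, 0], [0, 0, 0]], fingers=[0.7, 0.7, 0.7, 0.7, 0.7])

```text
t: 12.75
eef_pos: [0.5664, 0.2394, 0.0416]
eef_rot: [[-0.988, 0.156, -0.001], [0.156, 0.988, -0.002], [0.001, -0.002, -1.0]]
force: [-1.4, -7.9, 6.4]
finger_gap: 0.0748
grasp_force: 30.0
```

>>> step_arm(dp=[[0, 0.03, 0], [0, 0.03, 0], [0, 0, 0], [0, 0, 0], [0, 0, 0]], rotation=[[0, 0, 0], [0, 0, 0], [0, 0, 0], [0, 0, 0], [0, 0, 0]], fingers=[0.7, 0.7, 0.7, 0.7, 0.7])

```text
t: 13.17
eef_pos: [0.5666, 0.2402, 0.0417]
eef_rot: [[-0.988, 0.156, -0.002], [0.156, 0.988, -0.003], [0.001, -0.003, -1.0]]
force: [-2.2, -9.5, 7.3]
finger_gap: 0.0745
grasp_force: 30.0
```

>>> step_arm(dp=[[0, 0.03, 0], [0, 0.03, 0], [0, 0, 0], [0, 0, 0], [0, 0, 0]], rotation=[[0, 0, 0], [0, 0, 0], [0, 0, 0], [0, 0, 0], [0, 0, 0]], fingers=[0.7, 0.7, 0.7, 0.7, 0.7])

```text
t: 13.58
eef_pos: [0.5667, 0.2409, 0.0417]
eef_rot: [[-0.988, 0.156, -0.002], [0.156, 0.988, -0.003], [0.002, -0.004, -1.0]]
force: [-2.4, -11.0, 7.5]
finger_gap: 0.0745
grasp_force: 30.0
```

>>> step_arm(dp=[[0, 0.03, 0], [0, 0.02, 0], [0, 0, 0], [0, 0, 0], [0, 0, 0]], rotation=[[0, 0, 0], [0, 0, 0], [0, 0, 0], [0, 0, 0], [0, 0, 0]], fingers=[0.7, 0.7, 0.7, 0.7, 0.7])

```text
t: 14.0
eef_pos: [0.5668, 0.2416, 0.0417]
eef_rot: [[-0.988, 0.156, -0.002], [0.156, 0.988, -0.004], [0.002, -0.004, -1.0]]
force: [-2.3, -12.7, 9.7]
finger_gap: 0.075
grasp_force: 30.0
```

>>> step_arm(dp=[[0, 0.03, 0], [0, 0.02, 0], [0, 0, 0], [0, 0, 0], [0, 0, 0]], rotation=[[0, 0, 0], [0, 0, 0], [0, 0, 0], [0, 0, 0], [0, 0, 0]], fingers=[0.7, 0.7, 0.7, 0.7, 0.7])

```text
t: 14.42
eef_pos: [0.5668, 0.2422, 0.0417]
eef_rot: [[-0.988, 0.156, -0.003], [0.156, 0.988, -0.004], [0.002, -0.005, -1.0]]
force: [-2.4, -14.6, 7.8]
finger_gap: 0.075
grasp_force: 30.0
```

>>> step_arm(dp=[[0, 0, 0], [0, 0, 0], [0, 0, 0], [0, 0, 0], [0, 0, 0]], rotation=[[0, 0, 0], [0, 0, 0], [0, 0, 0], [0, 0, 0], [0, 0, 0]], fingers=[0.7, 0.7, 0.7, 0.7, 0.7])

```text
t: 14.83
eef_pos: [0.5668, 0.2422, 0.0417]
eef_rot: [[-0.988, 0.156, -0.003], [0.156, 0.988, -0.004], [0.002, -0.005, -1.0]]
force: [-2.8, -14.0, 8.8]
finger_gap: 0.0744
grasp_force: 30.0
```

The push is about 14.5 N. Less 5–7 N of drag, that leaves roughly 8–9 N on the pad, which fits about 4.6 mm of compression. I hold longer, then open gently.

>>> step_arm(dp=[[0, 0, 0], [0, 0, 0], [0, 0, 0], [0, 0, 0], [0, 0, 0]], rotation=[[0, 0, 0], [0, 0, 0], [0, 0, 0], [0, 0, 0], [0, 0, 0]], fingers=[0.7, 0.7, 0.7, 0.7, 0.7])

```text
t: 15.25
eef_pos: [0.5669, 0.2422, 0.0417]
eef_rot: [[-0.988, 0.156, -0.003], [0.156, 0.988, -0.004], [0.002, -0.005, -1.0]]
force: [-2.6, -13.8, 8.6]
finger_gap: 0.0745
grasp_force: 30.0
```

>>> step_arm(dp=[[0, 0, 0], [0, 0, 0], [0, 0, 0], [0, 0, 0], [0, 0, 0]], rotation=[[0, 0, 0], [0, 0, 0], [0, 0, 0], [0, 0, 0], [0, 0, 0]], fingers=[0.7, 0.7, 0.7, 0.7, 0.7])

```text
t: 15.67
eef_pos: [0.5669, 0.2422, 0.0417]
eef_rot: [[-0.988, 0.156, -0.003], [0.156, 0.988, -0.004], [0.002, -0.005, -1.0]]
force: [-2.5, -13.7, 9.8]
finger_gap: 0.0746
grasp_force: 30.0
```

>>> step_arm(dp=[[0, 0, 0], [0, 0, 0], [0, 0, 0], [0, 0, 0], [0, 0, 0]], rotation=[[0, 0, 0], [0, 0, 0], [0, 0, 0], [0, 0, 0], [0, 0, 0]], fingers=[0.8, 0.83, 0.85, 0.87, 0.87])

```text
t: 16.08
eef_pos: [0.5672, 0.2441, 0.0415]
eef_rot: [[-0.988, 0.156, -0.001], [0.156, 0.988, -0.001], [0.001, -0.002, -1.0]]
force: [-0.7, -6.1, 4.3]
finger_gap: 0.08
grasp_force: 2.9
```

The back finger still bears on the tin because the arm's give relaxed forward. I'll back off while opening further.

>>> step_arm(dp=[[0, -0.1, 0], [0, -0.1, 0], [0, -0.1, 0], [0, 0, 0], [0, 0, 0]], rotation=[[0, 0, 0], [0, 0, 0], [0, 0, 0], [0, 0, 0], [0, 0, 0]], fingers=[0.87, 0.9, 0.93, 0.96, 0.96])

```text
t: 16.5
eef_pos: [0.5666, 0.2393, 0.0413]
eef_rot: [[-0.988, 0.156, -0.0], [0.156, 0.988, 0.001], [0.0, 0.0, -1.0]]
force: [0.5, -0.6, -0.9]
finger_gap: 0.0881
grasp_force: 0.0
```

>>> step_arm(dp=[[0, 0, -0.3], [0, 0, -0.5], [0, 0, -1], [0, 0, -1], [0, 0, -1]], rotation=[[0, 0, 0], [0, 0, 0], [0, 0, 0], [0, 0, 0], [0, 0, 0]], fingers=[0.96, 0.96, 0.96, 0.96, 0.96])

```text
t: 16.92
eef_pos: [0.567, 0.2392, 0.1193]
eef_rot: [[-0.988, 0.156, 0.001], [0.156, 0.988, 0.0], [-0.001, 0.0, -1.0]]
force: [0.2, 0.4, -0.1]
finger_gap: 0.088
grasp_force: 0.0
```

>>> step_arm(dp=[[0, 0, -1], [0, 0, -1], [0, 0, -1], [0, 0, -1], [0, 0, 0]], rotation=[[0, 0, 0], [0, 0, 0], [0, 0, 0], [0, 0, 0], [0, 0, 0]], fingers=[1, 1, 1, 1, 1])

```text
t: 17.33
eef_pos: [0.5689, 0.2398, 0.2033]
eef_rot: [[-0.988, 0.156, 0.009], [0.156, 0.988, 0.003], [-0.008, 0.004, -1.0]]
force: [0.7, 0.7, 0.9]
finger_gap: 0.0918
grasp_force: 0.0
```

```bash
python3 - <<'E'
from h import *
p,d=r.read_camera("scene");X=cloud("scene",d)
m=(d>0)&(abs(X[...,0]-.567)<.05)&(abs(X[...,1]-.24)<.05)&(X[...,2]>.053)&(X[...,2]<.064)
c,rad=cv2.minEnclosingCircle((X[m][:,:2]*1000).astype(np.float32));k,cc=np.sin(.156),np.cos(.156);e=np.array(c)-[565,231]
print(c,rad,"bay",e@[k,cc],e@[-cc,k],r.observe()["t"])
cv2.imwrite("pics/s3.png",cv2.resize(p[110:230,200:400],None,fx=4,fy=4)[:,:,::-1])
E
```

```text
(565.8362426757812, 236.71615600585938) 39.873985290527344 bay 5.776668141132514 0.06202002373922085 17.3833
```

View pics/s3.png

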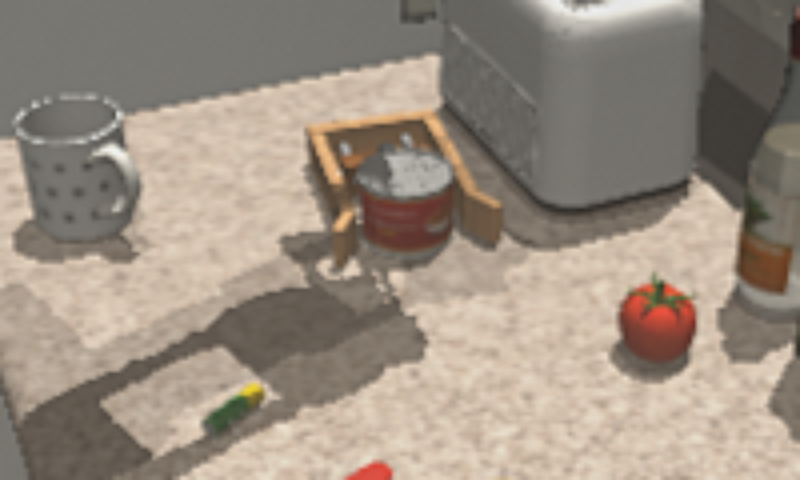

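The tin stands upright between the cheeks at crop px (405,200), at bay x ≈ 6–7 mm and y ≈ 0. The tomato and mug are untouched, and the gripper is clear above.

>>> step_arm(dp=[[0, 0, 0], [0, 0, 0], [0, 0, 0], [0, 0, 0], [0, 0, 0]], rotation=[[0, 0, 0], [0, 0, 0], [0, 0, 0], [0, 0, 0], [0, 0, 0]], fingers=[1, 1, 1, 1, 1])

```text
t: 17.8
eef_pos: [0.5666, 0.2389, 0.1968]
eef_rot: [[-0.988, 0.156, -0.001], [0.156, 0.988, -0.0], [0.001, -0.0, -1.0]]
force: [-0.9, 0.1, 0.7]
finger_gap: 0.0919
grasp_force: 0.0
```

```bash
python3 -c "
from rig import r
print(r.job_done())"
```

```text
the job is handed in; nothing more can be done
None
```

I handed the job in at t = 17.8 s, with no verdict returned: the tin slid clear of the lemon and tomato, was held against the pad at an estimated 8–9 N for over a second, and was let go standing upright in the bay.

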